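# Gauge a brass bar on the saw fence with the flip stop

## Robot

A 6-joint arm with a two-finger parallel gripper is mounted at the origin on the work surface. World frame = base frame: x ahead of the robot, y to its left, z up, the work surface at z = 0. Lengths are in m, angles in degrees, forces in N, time in s.
With the tool pointing down it reaches from about 0.375 to 0.9 m from the base axis. Payload 3.1 kg.
Tool frame: the origin (TCP) lies at the very end of the fingers, on their centre line; the grasp point (between the pads) lies 19 mm behind it; x points along the fingers, z is the direction in which the jaws open and shut, and the axes are right-handed (so a half turn about x gives the same grasp; the last joint's range is limited). The gripper opens to 87 mm and grips with 3 to 60 N. Pads are 19 mm wide; open, the fingers measure 117 mm over their backs; the gripper's body (75 mm by 190 mm) begins 51 mm behind the grasp point.
Start: joints at [53.428, 30.224, 82.088, -0, 67.689, -10.227], TCP at [0.277, 0.56, 0.223] pointing down, gripper open.
Joint ranges: [-176.69, 176.69], [-43.24, 126.21], [12.49, 139.97], [-82, 262], [0, 151.66], [-163.58, 163.58]. Speed limits (degrees/s): [159.86, 159.86, 180, 180, 180, 180].

## Interface

Orientations are given as a 3x3 rotation matrix whose columns are the frame's x, y, z axes.
In Python, from rig import bot gives the robot as it stands.
- The arm moves only by the tool send_rows, never from a script. Its arguments are lists of equal length, an entry for each row: "fingers": the opening, from 0 (shut) to 1 (fully open); "dp": the shift along the world's x, y, z in mm, a list of three; "turn": the turn, a rotation vector about the world's x, y, z in rad, a list of three. In form: {"fingers": [fingers, ...], "dp": [[tx, ty, tz], ...], "turn": [[rx, ry, rz], ...]}. A call has 1 to 10 rows; each row is the pose to reach, as a shift and turn from the pose measured when the call began; what a row does not reach only later rows make up. A row lasts 1/12 s, in which the tool goes at most 41.7 mm and 7.16 degrees, less where a joint would pass 70% of its speed; a pose out of reach is approached as far as the arm can. A call with a gripper value outside its range is refused whole. The fingers move at their own pace and stop on an object; the grip force is fixed at half the most. Time passes only in rows, so rows that repeat a pose let the fingers close. It gives the time, the measured TCP pose, the force and the opening at its end, in the units of the state.
- bot.read_state(): the state, without advancing time (a new reading comes with each control period).
- bot.capture(name): name is "side" or "top"; returns a dict with "img" (400x640x3 uint8, blue, green, red), "z_map" (400x640 float32, m along the optical axis (not along the pixel's ray), 0 where there is no reading), "mtx" (3x3 intrinsics, pixels), "origin" and "orientation" of the camera in the world. Camera axes: x right, y up, looking along -z (the intrinsics and any distortion apply to the point x, -y, -z); pixel columns grow to the right and rows downward; lengths in m; the calibration is good to about 2 mm. A picture is of the moment at which its call begins.
- bot.hand_in(): hands the job in, once; it reports no verdict.
The state is a dict: "time_s": time; "joint_positions": joint angles; "qvel": joint speeds; "tau": joint torques, N m; "position": TCP position; "tcp_rot": TCP orientation; "force": force on the tool from outside, world axes, zero at the start; "moment": the same for the moment, N m; "opening": opening from 0.0 (shut) to 1.0 (fully open).
Only numpy, scipy, OpenCV 4.12 (cv2) and the standard library are available. Lean on these libraries where they do the work, as an engineer would, in place of code of your own. Each camera call takes 0.05 s, during which the arm holds its last target.

## Task

Set the brass bar up for sawing: flip the hinged stop fully down onto the fence, then slide the bar, lying flush along the fence, until its end bears firmly but gently on the stop's brass screw head (a push of about 5 N, never more than 12 N). Then flip the stop back up clear of the bar, without shifting the bar from where it was gauged flush along the fence, and leave the other things on the counter alone.

Things in the scene. Friction and masses are not known exactly. Their poses are not given: they have to be found in the camera images.
- jig: Saw fence, aluminium, bolted down. Frame: z up, y along the fence towards the stop end, x across the fence, from bed to fence. Origin on the counter, below where the fence's front face meets the saw cut. Bed: plate 12 mm thick, x -95 to 35, y -223 to 173 mm. Fence: bar x 0 to 20, z 12 to 42 mm, the bed's whole length; its front face, where the bar goes, is x = 0.
- saw_cut (a point): Top front edge of the fence at the saw cut (y = 0 of the jig). Two dark slotted saw guides, reaching 54 mm above the counter and 30 mm wide along y, stand on this cut: one in front of the bar at jig x -79 to -65 mm, one behind the fence at x 20 to 35 mm.
- stop: Flip stop: grey carriage, 44 mm wide along the fence, locked on the fence's top edge, with a steel leaf hinged on it. Frame parallel to the jig's; origin on the fence top (z 42 mm), at the fence's front face, mid width. Leaf down: arm level, 16 mm wide, from the hinge to x -50; from it a tongue (y -6 to 6, x -24 to -3 mm) hangs to 2 mm above the bed. More than 12 N of bar against it strains it.
- hinge (a point): Middle of the leaf's hinge axis, which runs along the fence (y): 8 mm behind the fence's front face and 16 mm above the fence top.
- leaf (a joint): Angle of the leaf: 0 = fully down at its rest, grows as it is flipped up (its free end rises and swings back over the fence), end of travel 1.9 rad, a little past upright. Stiff friction hinge: it stays where it is left; 1 to 2 N at the rod turn it.
- rod (a point): Middle of the leaf's red finger rod: 10 mm diameter, 36 mm long, parallel to the fence, on the free end of the arm, standing out on its +y side (away from the bar), 27 mm to +y of the point hinge; free to grip from above at any leaf angle. In the jig's x, z it lies at hinge + 55 mm * (-cos, sin) of joint leaf; 58 mm above the counter when down.
- head_mid (a point): Middle of the range where the face of the brass adjusting screw's head stands with the leaf down (fixed to the carriage). The flat round head, 10 mm diameter, sits in the tongue at mid height of the bar, facing -y: the bar's end bears on it. The screw's setting is not measured: the face may stand up to 4 mm to either side along y and must be felt. It does not yield.
- bar: Loose brass bar, 25 mm wide (its x), 180 mm long (its y), 12 mm high, 0.35 to 0.6 kg. Origin: centre of its underside. Starts on the bed, its y about along the jig's y (up to 3 degrees askew), 1 to 12 mm clear of the fence, 13 to 91 mm short of the screw head. Flush on the fence its origin is at jig x -12.5, z 12. Sliding it takes 1 to 5 N.
- bar_end (a point): Centre of the bar's end face that meets the screw head (+y end), 6 mm above its underside.
- bar_tail (a point): Centre of the bar's other end face (-y end), 6 mm above its underside; the place to push it along the fence.
- glass: Bystander: empty tulip tea glass, 62 mm across the rim, 96 mm high. Origin: centre of its underside.
- cup: Bystander: orange plastic parts cup, 72 mm across, 60 mm high. Origin: centre of its underside.
- monitor: Bystander: white plastic digital monitor body, 110 x 140 x 50 mm. Origin: centre of its underside.
- spanner_a: Bystander: small steel spanner, 130 mm. Origin: centre of its underside.
- spanner_b: Bystander: small steel spanner, 110 mm. Origin: centre of its underside.
- fitting: Bystander: brass barbed fitting, 42 mm long, lying. Origin: its underside, near the middle.
- hacksaw: Bystander: small hacksaw lying flat, 290 x 80 mm. Origin: its underside, on the blade.
Mind the look-alikes: they are no part of the job. Several things have the shape of the bar; the one meant has the colours described above.

How it is judged:
By the outcome, as a careful person would: the job done as asked, in the order asked, and still so for the second after the job is handed in, with the robot touching nothing.
It also fails if it takes over 72 s, if anything falls off the work surface, if the arm or the gripper's body presses on something with over 40 N, if the wrist force passes 120 N, or if a joint passes its speed limit or range.

## Working session

There is one attempt and no reset: what is moved stays moved. The work goes in short steps, Python scripts to look and compute and a tool call to move; the robot and the scene stay as the last step left them, time stands still between calls to the robot, and variables do not carry over. Pictures are saved under pics/ and viewed, and the job is handed in when it is done.

Besides the shell and the picture viewer there is one more tool, called after "Emit:" as name(argument=value, ...) on one line, values as JSON. send_rows: Moves the arm, as the interface text tells. Its arguments: {"type":"object","properties":{"fingers":{"type":"array","items":{"type":"number"}},"dp":{"type":"array","items":{"type":"array","items":{"type":"number"}}},"turn":{"type":"array","items":{"type":"array","items":{"type":"number"}}}},"required":["fingers","dp","turn"]}

```bash
ls; mkdir -p pics; python3 - <<'E'
from rig import bot
import cv2,numpy as np,pickle
s=bot.read_state()
for k,v in s.items(): print(k,np.round(v,3).tolist())
for n in ("side","top"):
    c=bot.capture(n); pickle.dump(c,open(f"{n}0.pkl","wb")); cv2.imwrite(f"pics/{n}0.png",c["img"])
    print(n,c["mtx"],c["origin"],c["orientation"],[k for k in c])
E
```

```text
pics
time_s 0.0
joint_positions [53.427, 30.277, 82.157, 0.0, 67.688, -10.227]
qvel [-0.053, -0.043, 0.072, 0.089, 0.048, 0.026]
tau [-0.0, -44.003, -17.66, 0.063, 0.058, -0.0]
position [0.277, 0.559, 0.222]
tcp_rot [[-0.001, -0.896, 0.444], [-0.002, 0.444, 0.896], [-1.0, 0.0, -0.002]]
force [0.293, 0.086, 0.388]
moment [0.014, 0.019, 0.029]
opening 0.998
side [[394.11604844   0.         321.49504787]
 [  0.         394.11604844 201.81280419]
 [  0.           0.           1.        ]] [ 0.44703416 -1.06089843  0.74571721] [[ 0.99960859 -0.00521616 -0.02748576]
 [-0.02026719  0.54223123 -0.83998484]
 [ 0.01928514  0.84021312  0.54191327]] ['img', 'z_map', 'mtx', 'origin', 'orientation']
top [[491.44460995   0.         319.6336235 ]
 [  0.         491.44460995 202.16322504]
 [  0.           0.           1.        ]] [ 0.27532315 -0.01843022  1.33064812] [[-0.02942419  0.9857012  -0.1659137 ]
 [-0.99940839 -0.03196842 -0.01268444]
 [-0.01780707  0.16544232  0.98605869]] ['img', 'z_map', 'mtx', 'origin', 'orientation']
```

View pics/top0.png

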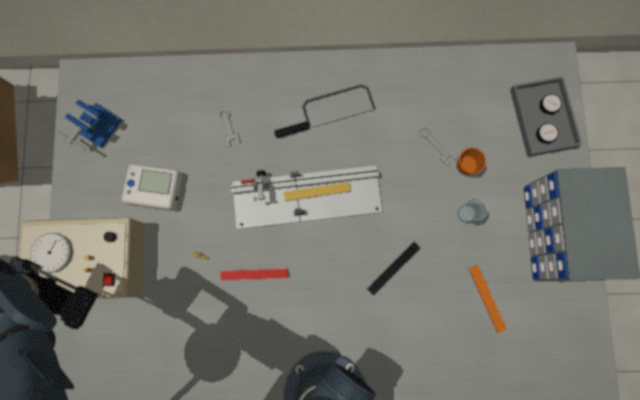

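View pics/side0.png

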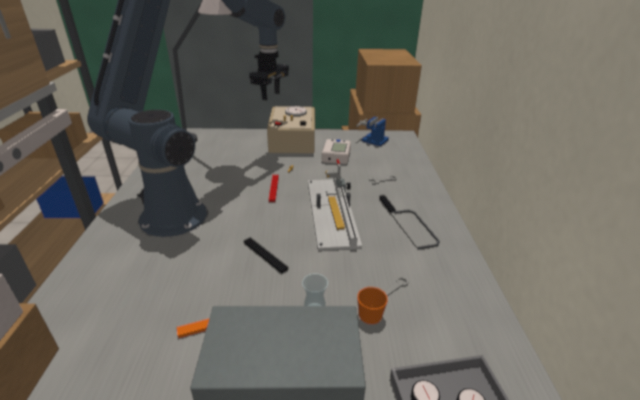

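Bars seen in the top view: yellow/brass on the jig at (317,191), red at (255,274), black at (394,268) and orange at (488,298). The brass one on the jig is the one meant. The stop, with its red rod at about (247,182), is at the left end of the fence. I'll check these in close crops.

```bash
cat > h.py <<'E'
import cv2,numpy as np,pickle
def load(n): return pickle.load(open(n,"rb"))
def pix2w(c,u,v,z=None,d=None):
    K=c["mtx"];R=np.array(c["orientation"]);o=np.array(c["origin"])
    r=np.array([(u-K[0,2])/K[0,0],-(v-K[1,2])/K[1,1],-1.0])
    w=R@r
    if d is None: d=(z-o[2])/w[2]
    return o+w*d
def w2pix(c,p):
    K=c["mtx"];R=np.array(c["orientation"]);o=np.array(c["origin"])
    q=R.T@(np.array(p)-o); return np.array([K[0,2]+K[0,0]*q[0]/-q[2],K[1,2]-K[1,1]*q[1]/-q[2]])
def crop(c,x0,y0,x1,y1,s,name):
    im=cv2.resize(c["img"][y0:y1,x0:x1],None,fx=s,fy=s,interpolation=cv2.INTER_CUBIC)
    for x in range((x0+9)//10*10,x1,10): cv2.line(im,((x-x0)*s,0),((x-x0)*s,8 if x%50 else 20),(0,0,255),1); 
    for y in range((y0+9)//10*10,y1,10): cv2.line(im,(0,(y-y0)*s),(8 if y%50 else 20,(y-y0)*s),(0,0,255),1)
    cv2.imwrite("pics/"+name,im)
E
python3 - <<'E'
from h import *
c=load("top0.pkl"); crop(c,225,155,390,235,4,"top0c.png")
crop(c,230,160,310,220,10,"top0d.png")
c=load("side0.pkl"); crop(c,295,150,370,255,5,"side0c.png")
E
```

```text
(no output)
```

View pics/top0c.png

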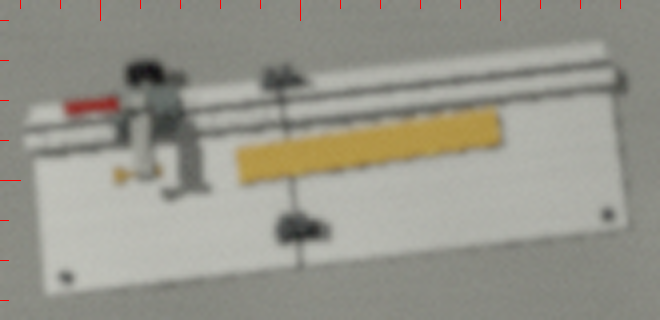

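View pics/top0d.png

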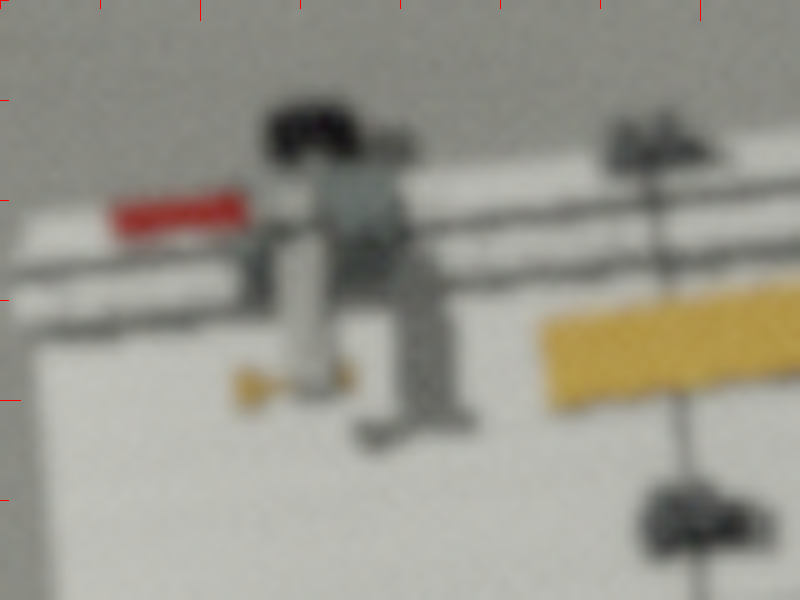

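View pics/side0c.png

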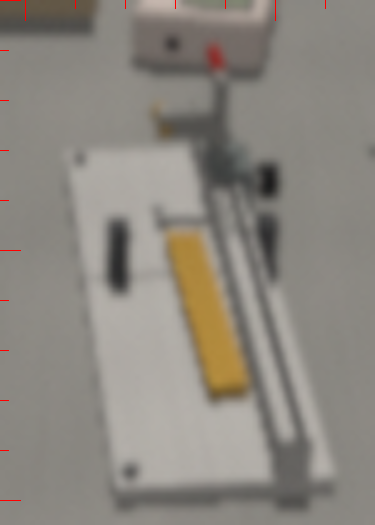

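```bash
cat >> h.py <<'E'
def J(p,pose):
    x,y,t=pose; c,s=np.cos(t),np.sin(t); p=np.array(p,float)/1000
    return np.array([x+c*p[0]-s*p[1],y+s*p[0]+c*p[1],p[2]])
E
python3 - <<'E'
from h import *
from scipy.optimize import least_squares
T=load("top0.pkl");S=load("side0.pkl")
obs=[((-95,173,12),(236.25,228.75)),((-95,-223,12),(382,212.25)),((35,-223,12),(376,165.5)),((35,173,12),(232.5,182)),
 ((0,-223,42),(379.5,177)),((0,173,42),(234,193.5))]
for (m,u) in obs[:4]: print(m,np.round(pix2w(T,*u,z=.012),4))
for (m,u) in obs[4:]: print(m,np.round(pix2w(T,*u,z=.042),4))
f=lambda p:np.concatenate([w2pix(T,J(m,p))-u for m,u in obs])
r=least_squares(f,[.4,0,0]); print(r.x,np.degrees(r.x[2]),np.round(r.fun.reshape(-1,2),2))
np.save("jig.npy",r.x)
# project into both images
for n,c,(x0,y0,x1,y1,s) in (("t",T,(225,155,390,235,4)),("s",S,(295,150,370,255,5))):
    im=cv2.resize(c["img"][y0:y1,x0:x1],None,fx=s,fy=s,interpolation=cv2.INTER_CUBIC)
    def L(a,b,col):
        A=(w2pix(c,J(a,r.x))-[x0,y0]+.5)*s; B=(w2pix(c,J(b,r.x))-[x0,y0]+.5)*s
        cv2.line(im,tuple(np.int32(A)),tuple(np.int32(B)),col,1,cv2.LINE_AA)
    q=[(-95,173,12),(-95,-223,12),(35,-223,12),(35,173,12)]
    for i in range(4): L(q[i],q[(i+1)%4],(0,0,255))
    for x in (0,20):L((x,-223,42),(x,173,42),(255,0,0))
    L((0,-223,12),(0,173,12),(0,255,0)); L((0,0,42),(20,0,42),(255,0,255))
    L((-72,0,12),(-72,0,54),(255,0,255)); L((27,0,12),(27,0,54),(255,0,255))
    cv2.imwrite(f"pics/ov_{n}.png",im)
E
```

```text
(-95, 173, 12) [0.4316 0.2261 0.012 ]
(-95, -223, 12) [ 0.4641 -0.1693  0.012 ]
(35, -223, 12) [ 0.5944 -0.1594  0.012 ]
(35, 173, 12) [0.5611 0.2363 0.012 ]
(0, -223, 42) [ 0.5552 -0.164   0.042 ]
(0, 173, 42) [0.5231 0.2265 0.042 ]
[0.53946389 0.05920843 0.08142997] 4.66559356079088 [[ 0.82  0.31]
 [ 0.56  0.4 ]
 [ 0.32  0.65]
 [ 0.66  0.29]
 [-0.41 -0.86]
 [-1.92 -0.79]]
```

View pics/ov_t.png

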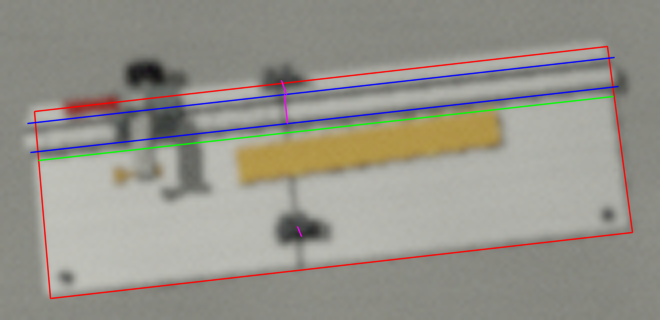

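View pics/ov_s.png

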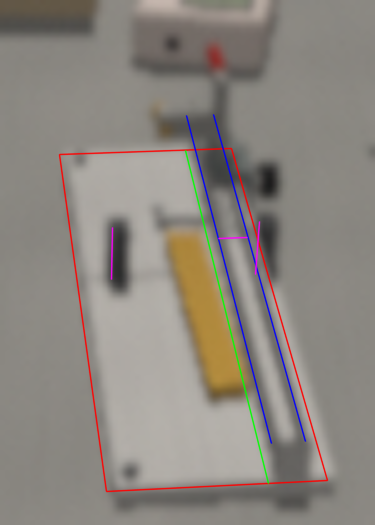

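```bash
cat > fit.py <<'E'
from h import *
from scipy.optimize import least_squares
from scipy.ndimage import map_coordinates
T=load("top0.pkl");S=load("side0.pkl")
def edgepts(c,a,b,pose,n=25,w=4,skip=0.08,sign=None):
    g=cv2.cvtColor(c["img"],cv2.COLOR_BGR2GRAY).astype(float)
    out=[]
    A=w2pix(c,J(a,pose));B=w2pix(c,J(b,pose)); d=(B-A)/np.linalg.norm(B-A); nrm=np.array([-d[1],d[0]])
    t=np.arange(-w,w+.01,.1)
    for k in np.linspace(skip,1-skip,n):
        P=A+(B-A)*k; q=P+t[:,None]*nrm
        v=map_coordinates(g,[q[:,1],q[:,0]],order=3); dv=np.gradient(v)
        i=np.argmax(np.abs(dv) if sign is None else sign*dv)
        out.append((k,t[i],dv[i]*10))
    return np.array(out),nrm
E
python3 - <<'E'
from fit import *
p=np.load("jig.npy")
edges={"front":((-95,173,12),(-95,-223,12)),"right":((-95,-223,12),(35,-223,12)),"back":((35,-223,12),(35,173,12)),"left":((35,173,12),(-95,173,12)),"fenceF":((0,-223,42),(0,173,42)),"fenceB":((20,-223,42),(20,173,42))}
for n,c in (("T",T),("S",S)):
    for e,(a,b) in edges.items():
        o,nr=edgepts(c,a,b,p); print(n,e,"nrm",np.round(nr,2),"med",np.round(np.median(o[:,1]),2),np.round(o[::3,1],1),np.round(o[::3,2],0))
E
```

```text
T front nrm [0.11 0.99] med -1.1 [-1.1 -0.8 -1.  -1.3 -1.4 -0.9 -1.1 -1.4 -1.5] [-24. -26. -24. -22. -20. -22. -24. -20. -18.]
T right nrm [ 0.99 -0.13] med -0.8 [-0.7 -1.  -0.8 -0.7 -0.9 -0.8 -0.6  1.  -0.1] [-25. -17. -20. -26. -23. -27. -24. -27.   7.]
T back nrm [-0.11 -0.99] med -3.3 [-3.1 -3.3 -3.4 -3.4 -3.2 -3.5 -3.6  3.3 -1.6] [ 34.  34.  35.  29.  28.  29.  29. -30. -27.]
T left nrm [-1.    0.08] med 1.1 [-3.8  3.3  1.2  1.2  1.1  1.2  1.   1.  -3.4] [ -2. -14. -23. -21. -20. -23. -19. -24.  26.]
T fenceF nrm [-0.11 -0.99] med 0.8 [ 1.1 -1.3  0.9  1.   0.9  0.9 -0.9  4.  -1.5] [ 30. -32.  30.  31.  35.  31. -31.  -7. -35.]
T fenceB nrm [-0.11 -0.99] med -0.7 [-2.4 -0.4 -0.5 -2.3 -2.5 -0.5 -0.7 -1.3 -2.4] [-36.  39.  33. -35. -35.  31.  35. -32. -33.]
S front nrm [-0.99  0.14] med -1.8 [-1.4 -1.5 -1.5 -1.6 -1.7 -1.8 -2.2 -2.  -2.1] [-22. -26. -27. -24. -24. -18. -19. -20. -15.]
S right nrm [0.05 1.  ] med -0.3 [-0.1 -0.3 -0.3 -0.4 -0.3 -0.3 -0.4  2.9 -0.2] [-23. -28. -28. -28. -27. -27. -28.  -9. -11.]
S back nrm [ 0.96 -0.28] med -1.7 [-1.7 -3.4 -3.4 -3.4 -3.3 -3.3  0.4 -3.1  4. ] [ 28. -39. -39. -40. -39. -35. -39. -22. -17.]
S left nrm [-0.03 -1.  ] med 0.6 [ 0.6  2.2  1.8  2.   1.   0.5  0.6  0.7 -2.5] [  7. -12. -27. -25. -12. -14. -13. -11. -12.]
S fenceF nrm [ 0.97 -0.25] med 1.4 [-0.8  1.6  1.5  1.4  1.4  4.  -1.2 -0.8 -0.8] [-35.  36.  35.  34.  34. -33. -28. -33. -21.]
S fenceB nrm [ 0.96 -0.27] med 0.4 [ 0.5  0.5  0.5  0.4 -1.5  2.1 -1.4 -4.   2.2] [ 42.  42.  41.  41. -33. -40. -19. -11.  19.]
```

```bash
python3 - <<'E'
from fit import *
p0=np.load("jig.npy")
E={"front":((-95,173,12),(-95,-223,12),-1),"right":((-95,-223,12),(35,-223,12),-1),"left":((35,173,12),(-95,173,12),-1),"fenceF":((0,-223,42),(0,173,42),1),"fenceB":((20,-223,42),(20,173,42),-1)}
def run(sel,p):
    p=p.copy()
    for it in range(4):
        data=[]
        for c,e in sel:
            a,b,s=E[e]; o,nr=edgepts(c,a,b,p,n=30,w=3,sign=s)
            A=np.array(a,float);B=np.array(b,float)
            A0=w2pix(c,J(a,p));B0=w2pix(c,J(b,p)); med=np.median(o[:,1])
            for k,t,g in o:
                if g*s>8 and abs(t-med)<.7: data.append((c,A,B,A0+(B0-A0)*k+t*nr,e))
        def f(x):
            r=[]
            for c,A,B,q,e in data:
                a=w2pix(c,J(A,x));b=w2pix(c,J(B,x));d=(b-a)/np.linalg.norm(b-a);r.append(d[0]*(q-a)[1]-d[1]*(q-a)[0])
            return np.array(r)
        p=least_squares(f,p,loss="soft_l1",f_scale=.3).x
    r=f(p); 
    for c,e in sel:
        rr=[x for x,d in zip(r,data) if d[4]==e and d[0] is c]; print("   ","T" if c is T else "S",e,len(rr),np.round(np.mean(rr),2))
    print(np.round(p*[1000,1000,57.3],2)); return p
a=run([(T,"front"),(T,"right"),(T,"left"),(T,"fenceF")],p0)
b=run([(S,"front"),(S,"right"),(S,"fenceF")],p0)
c=run([(T,"front"),(T,"right"),(T,"left"),(T,"fenceF"),(S,"front"),(S,"right"),(S,"fenceF")],p0)
np.save("jig.npy",c)
p=c
for n,c,(x0,y0,x1,y1,s) in (("t",T,(225,155,390,235,4)),("s",S,(295,150,370,255,5))):
    im=cv2.resize(c["img"][y0:y1,x0:x1],None,fx=s,fy=s,interpolation=cv2.INTER_CUBIC)
    def L(a,b,col):
        A=(w2pix(c,J(a,p))-[x0,y0]+.5)*s; B=(w2pix(c,J(b,p))-[x0,y0]+.5)*s
        cv2.line(im,tuple(np.int32(A)),tuple(np.int32(B)),col,1,cv2.LINE_AA)
    q=[(-95,173,12),(-95,-223,12),(35,-223,12),(35,173,12)]
    for i in range(4): L(q[i],q[(i+1)%4],(0,0,255))
    for x in (0,20):L((x,-223,42),(x,173,42),(255,0,0))
    L((0,-223,12),(0,173,12),(0,255,0)); L((0,0,42),(20,0,42),(255,0,255))
    L((-72,0,12),(-72,0,54),(255,0,255)); L((27,0,12),(27,0,54),(255,0,255))
    cv2.imwrite(f"pics/ov2_{n}.png",im)
E
```

```text
T front 30 -0.14
    T right 24 0.17
    T left 23 0.16
    T fenceF 25 -0.14
[541.93  62.18   4.82]
    S front 30 -0.19
    S right 25 0.01
    S fenceF 24 -0.22
[544.69  61.04   4.7 ]
    T front 30 0.18
    T right 24 0.06
    T left 23 0.25
    T fenceF 25 -0.46
    S front 30 -0.67
    S right 25 0.25
    S fenceF 24 0.22
[542.78  62.07   4.94]
```

View pics/ov2_t.png

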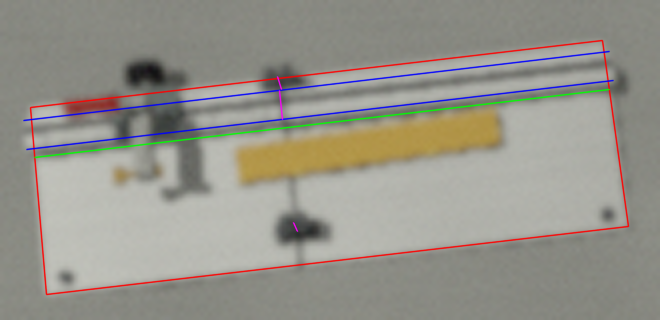

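View pics/ov2_s.png

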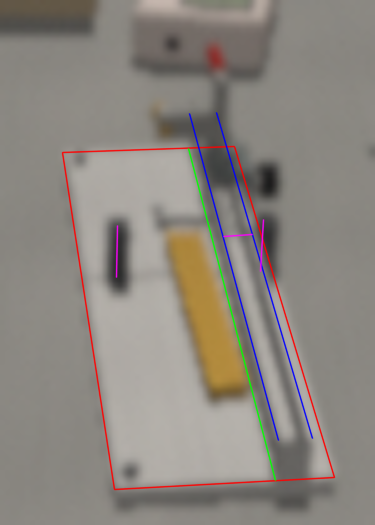

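```bash
python3 - <<'E'
from h import *
from scipy.optimize import least_squares
T=load("top0.pkl");S=load("side0.pkl")
p=np.array([.5433,.0618,np.radians(4.76)]);np.save("jig.npy",p)
def Ji(w):
    c,s=np.cos(p[2]),np.sin(p[2]);d=np.array(w)-[p[0],p[1],0];return np.round(1000*np.array([c*d[0]+s*d[1],-s*d[0]+c*d[1],d[2]]),1)
def cen(c,mask): 
    n,l,st,ce=cv2.connectedComponentsWithStats(mask.astype(np.uint8)); 
    return [(ce[i],st[i]) for i in range(1,n) if st[i][4]>8]
for n,c,roi in (("T",T,(235,170,265,195)),("S",S,(325,150,350,175))):
    h=cv2.cvtColor(c["img"],cv2.COLOR_BGR2HSV).astype(int)
    m=((h[...,0]<8)|(h[...,0]>172))&(h[...,1]>120); k=np.zeros_like(m);k[roi[1]:roi[3],roi[0]:roi[2]]=1
    for ce,st in cen(c,m&k):
        print(n,"red",ce,st)
        u,v=ce; d=np.median(c["z_map"][(m&k)&(c["z_map"]>0)]); print("depth pos",Ji(pix2w(c,u,v,d=d)), "z.11",Ji(pix2w(c,u,v,z=.11)))
    m=(h[...,0]>15)&(h[...,0]<30)&(h[...,1]>120);roi=(270,175,365,210) if n=="T" else (320,190,350,232); k=np.zeros_like(m);k[roi[1]:roi[3],roi[0]:roi[2]]=1
    mm=(m&k).astype(np.uint8); cs,_=cv2.findContours(mm,cv2.RETR_EXTERNAL,cv2.CHAIN_APPROX_NONE); cc=max(cs,key=cv2.contourArea)
    pts=np.array([Ji(pix2w(c,u,v,z=.024))[:2] for u,v in cc[:,0]],np.float32); print(n,"bar",cv2.minAreaRect(pts), np.round(cv2.boxPoints(cv2.minAreaRect(pts)),1).tolist())
R=np.array
E
```

```text
T red [247.42307692 180.92307692] [242 180  12   3  26]
depth pos [  6.5 116.4 115.9] z.11 [  7.9 117.3 110. ]
T bar ((-21.96497917175293, -54.72611999511719), (21.16048812866211, 173.60438537597656), 2.477599859237671) [[-36.29999923706055, 31.5], [-28.799999237060547, -141.89999389648438], [-7.599999904632568, -141.0], [-15.100000381469727, 32.5]]
S bar ((-20.4514217376709, -60.74609375), (23.917837142944336, 181.28977966308594), 2.8098065853118896) [[-36.79999923706055, 29.200000762939453], [-28.0, -151.89999389648438], [-4.099999904632568, -150.6999969482422], [-13.0, 30.399999618530273]]
```

```bash
cat >> h.py <<'E'
def Ji(w,p=None):
    p=np.load("jig.npy") if p is None else p
    c,s=np.cos(p[2]),np.sin(p[2]);d=np.array(w)-[p[0],p[1],0];return np.round(1000*np.array([c*d[0]+s*d[1],-s*d[0]+c*d[1],d[2]]),1)
E
python3 - <<'E'
from h import *
T=load("top0.pkl");S=load("side0.pkl")
print("carr",Ji(pix2w(T,254.5,186,z=.05)),Ji(pix2w(T,271,186,z=.05)))
print("tongue",Ji(pix2w(T,260.5,190,z=.085)),"knob",Ji(pix2w(T,254.3,198,z=.08)),"head",Ji(pix2w(T,264,197.5,z=.08)))
# depth cloud in jig frame around stop
for n,c,(x0,y0,x1,y1) in (("T",T,(238,165,285,205)),("S",S,(320,155,355,200))):
    P=[]
    for v in range(y0,y1):
        for u in range(x0,x1):
            d=c["z_map"][v,u]
            if d>0:
                q=Ji(pix2w(c,u,v,d=d)); 
                if q[2]>47 and -70<q[0]<60 and 20<q[1]<180: P.append(np.r_[q,u,v])
    P=np.array(P); print(n,len(P))
    for lo,hi in ((47,56),(56,66),(66,80),(80,100),(100,125)):
        q=P[(P[:,2]>lo)&(P[:,2]<=hi)]
        if len(q): print(lo,hi,len(q),"x",np.percentile(q[:,0],[2,50,98]).round(1),"y",np.percentile(q[:,1],[2,25,50,75,98]).round(1))
E
```

```text
carr [  5.8 108.3  50. ] [ 0.7 64.6 50. ]
tongue [-14.2  89.3  85. ] knob [-32.3 107.8  80. ] head [-33.9  82.6  80. ]
T 301
47 56 59 x [-2.1 12.  27.5] y [ 68.8  73.   77.9 102.1 113. ]
56 66 29 x [-9.5  5.1 15.2] y [ 76.   79.8  83.2 102.  105.7]
66 80 31 x [-39.7 -32.3   5.5] y [ 78.1  84.1  91.9 105.5 111.7]
80 100 100 x [-38.1 -19.3   3.2] y [ 83.1  87.   90.8  94.2 107.5]
100 125 82 x [ 1.3  4.6 10.2] y [ 83.7  94.8 107.4 120.2 132.8]
S 203
47 56 44 x [ 1.2 18.8 30.8] y [ 66.6  72.8  77.9  91.2 109.4]
56 66 21 x [ 1.2  9.  16.7] y [ 73.5  78.6  81.   93.4 103.6]
66 80 41 x [-35.4 -11.6  11. ] y [78.5 84.1 86.3 87.9 93.5]
80 100 65 x [-36.5 -12.2  11.8] y [ 81.   83.6  86.8  91.7 111.6]
100 125 32 x [ 3.4  7.4 12.2] y [ 79.9  85.1  90.8 111.6 131.5]
```

```bash
cat > go.py <<'E'
# usage: go.py jx jy jz [yawdeg rel jig]  -> dp, turn
import sys
from h import *
from rig import bot
s=bot.read_state(); p=np.load("jig.npy")
t=J([float(a) for a in sys.argv[1:4]],p)
R=np.array(s["tcp_rot"]); yaw=np.degrees(np.arctan2(R[1,2],R[0,2]))
print("t",s["time_s"],"at jig",Ji(s["position"]),"jawang rel",round(yaw-np.degrees(p[2]),2),"F",np.round(s["force"],2),"open",round(s["opening"],3))
print("dp",np.round(1000*(t-np.array(s["position"])),1))
from scipy.spatial.transform import Rotation as Q
if len(sys.argv)>4:
    a=np.radians(float(sys.argv[4]))+p[2]
    z=np.array([np.cos(a),np.sin(a),0]);x=np.array([0,0,-1.]);Rt=np.c_[x,np.cross(z,x),z]
    print("turn",np.round(Q.from_matrix(Rt@R.T).as_rotvec(),4))
E
python3 go.py 60 123 190 0
```

```text
t 0.1 at jig [-224.2  518.1  221.7] jawang rel 58.89 F [-0.22  0.57 -0.57] open 1.0
dp [ 316.  -370.2  -31.7]
turn [ 8.0000e-04 -1.9000e-03 -1.0279e+00]
```

Emit:
send_rows(fingers=[0, 0, 0, 0, 0, 0, 0, 0, 0, 0], dp=[[32, -37, 0], [64, -74, 0], [96, -111, 0], [127, -148, 0], [158, -185, 0], [190, -222, 0], [221, -259, -10], [253, -296, -20], [285, -333, -30], [316, -370, -32]], turn=[[0, 0, -0.1], [0, 0, -0.2], [0, 0, -0.3], [0, 0, -0.4], [0, 0, -0.5], [0, 0, -0.6], [0, 0, -0.7], [0, 0, -0.8], [0, 0, -0.91], [0.001, -0.002, -1.028]])

```text
time_s: 0.93
position: [0.547, 0.2424, 0.1974]
tcp_rot: [[-0.001, -0.077, 0.997], [-0.0, 0.997, 0.077], [-1.0, -0.0, -0.001]]
force: [0.3, 1.0, -0.3]
opening: 0.323
```

```bash
python3 go.py 60 123 140 0
```

```text
t 0.9333 at jig [ 18.6 179.7 197.4] jawang rel -0.33 F [ 0.32  1.   -0.28] open 0.323
dp [ 45.9 -53.  -57.4]
turn [ 0.0001 -0.0012  0.0058]
```

Emit:
send_rows(fingers=[0, 0, 0, 0, 0, 0, 0, 0], dp=[[20, -24, 0], [40, -46, 0], [46, -53, -20], [46, -53, -55], [46, -53, -92], [46, -53, -92], [46, -53, -92], [46, -53, -92]], turn=[[0, -0.001, 0.006], [0, -0.001, 0.006], [0, -0.001, 0.006], [0, -0.001, 0.006], [0, -0.001, 0.006], [0, -0.001, 0.006], [0, -0.001, 0.006], [0, -0.001, 0.006]])

```text
time_s: 1.6
position: [0.5938, 0.1897, 0.1065]
tcp_rot: [[0.001, -0.084, 0.997], [0.0, 0.997, 0.084], [-1.0, -0.0, 0.001]]
force: [1.0, -0.4, 0.7]
opening: 0.004
```

```bash
python3 go.py -17 123 83 0; python3 - <<'E'
from h import *
from rig import bot
for n,b in (("top",(225,155,310,225,8)),("side",(300,130,370,220,6))):
    c=bot.capture(n); pickle.dump(c,open(n+"1.pkl","wb")); crop(c,*b,n+"1.png")
E
```

```text
t 1.6 at jig [ 60.9 123.3 106.5] jawang rel 0.03 F [ 1.02 -0.41  0.69] open 0.004
dp [-77.6  -6.7 -23.5]
turn [-0.0001  0.0014 -0.0005]
```

View pics/top1.png

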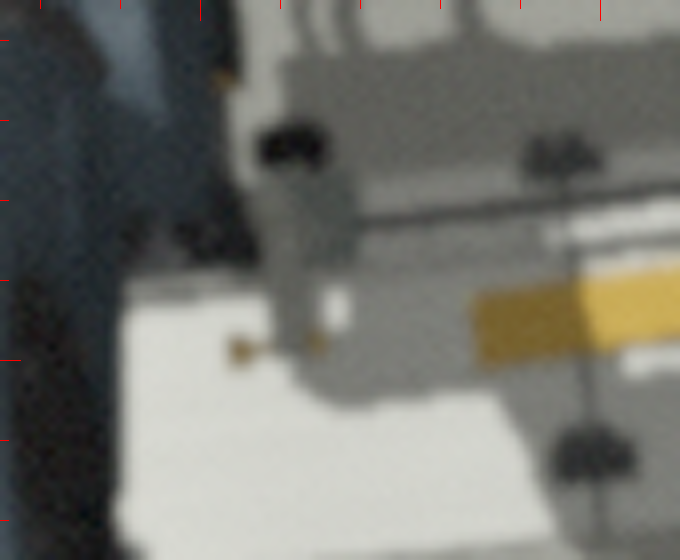

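View pics/side1.png

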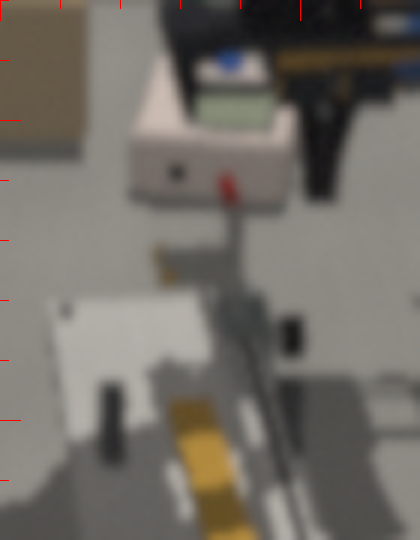

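Emit:
send_rows(fingers=[0, 0, 0, 0, 0, 0, 0, 0, 0, 0], dp=[[-15, -1.3, -2], [-29, -2.5, -4], [-35, -3, -5], [-41, -3.5, -6], [-47, -4, -8], [-53, -4.6, -10], [-59, -5.1, -13], [-65, -5.6, -16], [-71, -6.1, -20], [-78, -6.7, -24]], turn=[[0, 0, 0], [0, 0, 0], [0, 0, 0], [0, 0, 0], [0, 0, 0], [0, 0, 0], [0, 0, 0], [0, 0, 0], [0, 0, 0], [0, 0, 0]])

```text
time_s: 2.53
position: [0.5169, 0.1832, 0.0835]
tcp_rot: [[0.006, -0.084, 0.996], [0.001, 0.996, 0.084], [-1.0, 0.0, 0.006]]
force: [3.9, -0.2, -2.8]
opening: 0.006
```

```bash
python3 go.py -17 123 83 0; python3 - <<'E'
from h import *
from rig import bot
for n,b in (("side",(300,130,370,220,6)),):
    c=bot.capture(n); pickle.dump(c,open(n+"2.pkl","wb")); crop(c,*b,n+"2.png")
E
```

```text
t 2.5333 at jig [-16.2 123.2  83.5] jawang rel 0.04 F [ 3.93 -0.25 -2.77] open 0.006
dp [-0.8 -0.3 -0.5]
turn [-0.0006  0.0063 -0.0007]
```

View pics/side2.png

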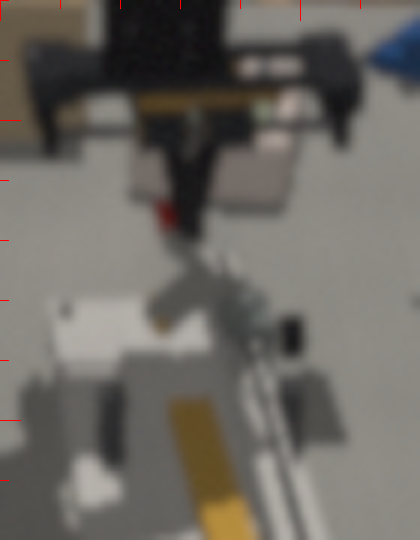

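Emit:
send_rows(fingers=[0, 0, 0, 0, 0, 0, 0, 0, 0], dp=[[4, 0, 0], [4, 0, 30], [0, 0, 40], [-22, -2, 40], [-22, -2, 40], [-22, -2, 28], [-24, -2, 16], [-26, -2.2, 8], [-29, -2.4, 0]], turn=[[0, 0, 0], [0, 0, 0], [0, 0, 0], [0, 0, 0], [0, 0, 0], [0, 0, 0], [0, 0, 0], [0, 0, 0], [0, 0, 0]])

```text
time_s: 3.33
position: [0.4798, 0.1802, 0.0812]
tcp_rot: [[-0.011, -0.084, 0.996], [-0.001, 0.996, 0.084], [-1.0, -0.0, -0.011]]
force: [-7.5, -1.0, 5.6]
opening: -0.0
```

```bash
python3 go.py -47 123 66 0; python3 - <<'E'
from h import *
from rig import bot
for n,b in (("side",(300,130,370,220,6)),):
    c=bot.capture(n); pickle.dump(c,open(n+"3.pkl","wb")); crop(c,*b,n+"3.png")
E
```

```text
t 3.3333 at jig [-53.5 123.3  81.2] jawang rel 0.05 F [-7.45 -1.04  5.59] open -0.0
dp [  6.5   0.3 -15.2]
turn [ 0.0013 -0.0107 -0.001 ]
```

View pics/side3.png

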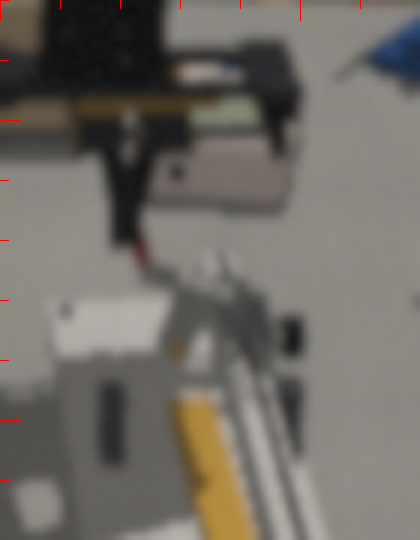

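Emit:
send_rows(fingers=[0, 0, 0, 0, 0, 0, 0, 0, 0], dp=[[0, 0, 10], [0, 0, 22], [15, 1.2, 22], [15, 1.2, 22], [15, 1.2, 14], [15, 1.2, 7], [13, 1, 0], [11, 0.9, -6], [10, 0.8, -12]], turn=[[0, -0.01, 0], [0, -0.01, 0], [0, -0.01, 0], [0, -0.01, 0], [0, -0.01, 0], [0, -0.01, 0], [0, -0.01, 0], [0, -0.01, 0], [0, -0.01, 0]])

```text
time_s: 4.13
position: [0.4881, 0.1807, 0.0668]
tcp_rot: [[-0.003, -0.084, 0.996], [-0.002, 0.996, 0.084], [-1.0, -0.002, -0.003]]
force: [-1.2, -0.4, 0.6]
opening: 0.007
```

```bash
python3 go.py -47 123 66 0; python3 - <<'E'
from h import *
from rig import bot
for n,b in (("side",(300,130,370,220,6)),):
    c=bot.capture(n); pickle.dump(c,open(n+"4.pkl","wb")); crop(c,*b,n+"4.png")
E
```

```text
t 4.1333 at jig [-45.1 123.1  66.8] jawang rel 0.08 F [-1.23 -0.41  0.64] open 0.007
dp [-1.9 -0.3 -0.8]
turn [ 0.0019 -0.0027 -0.0014]
```

View pics/side4.png

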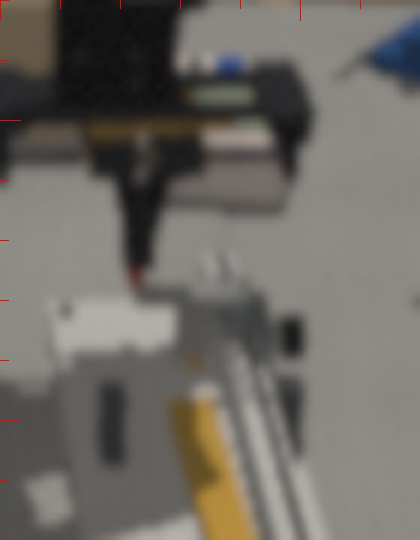

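Emit:
send_rows(fingers=[0, 0, 0, 0], dp=[[-1, 0, -1.5], [-1, 0, -2.5], [-1, 0, -3.5], [-1, 0, -4]], turn=[[0, 0, 0], [0, 0, 0], [0, 0, 0], [0, 0, 0]])

```text
time_s: 4.52
position: [0.4859, 0.1806, 0.0629]
tcp_rot: [[-0.006, -0.084, 0.996], [-0.002, 0.996, 0.084], [-1.0, -0.002, -0.006]]
force: [-2.8, -1.1, 13.2]
opening: 0.002
```

```bash
python3 go.py -47 123 63 0
```

```text
t 4.5167 at jig [-47.3 123.1  62.9] jawang rel 0.08 F [-2.8  -1.06 13.18] open 0.002
dp [ 0.4 -0.1  0.1]
turn [ 0.0023 -0.0055 -0.0014]
```

Emit:
send_rows(fingers=[0, 0, 0, 0, 0, 0, 0, 0, 0, 0], dp=[[0, 0, 25], [0, 0, 50], [0, -35, 50], [0, -75, 50], [1, -110, 50], [3, -145, 50], [3, -168, 50], [3, -168, 20], [3, -168, -15], [3, -168, -23]], turn=[[0, -0.005, 0], [0, -0.005, 0], [0, -0.005, 0], [0, -0.005, 0], [0, -0.005, 0], [0, -0.005, 0], [0, -0.005, 0], [0, -0.005, 0], [0, -0.005, 0], [0, -0.005, 0]])

```text
time_s: 5.35
position: [0.4864, 0.0122, 0.0367]
tcp_rot: [[-0.007, -0.083, 0.997], [-0.001, 0.997, 0.083], [-1.0, -0.0, -0.007]]
force: [-1.3, 0.6, -1.2]
opening: 0.006
```

```bash
python3 go.py -58 -45 16 0; python3 - <<'E'
from h import *
from rig import bot
for n,b in (("side",(300,150,370,255,5)),("top",(225,155,390,235,4))):
    c=bot.capture(n); pickle.dump(c,open(n+"5.pkl","wb")); crop(c,*b,n+"5.png")
E
```

```text
t 5.35 at jig [-60.8 -44.7  36.7] jawang rel -0.02 F [-1.26  0.64 -1.15] open 0.006
dp [  2.8  -0.1 -20.7]
turn [ 0.001  -0.007   0.0003]
```

View pics/side5.png

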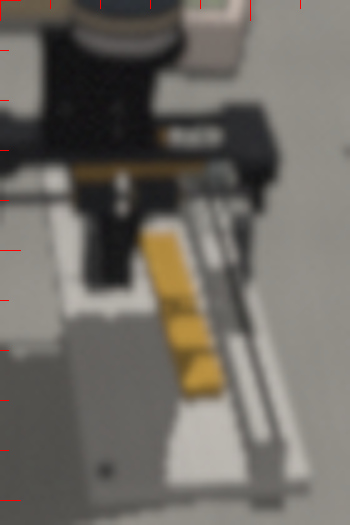

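View pics/top5.png

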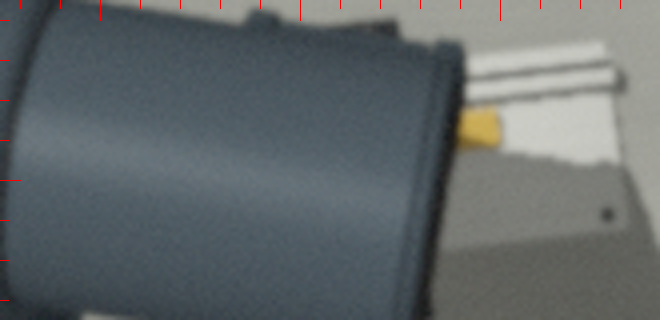

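Emit:
send_rows(fingers=[0, 0, 0, 0, 0, 0, 0, 0], dp=[[0, 0, -10], [0, 0, -18], [0, 0, -20.5], [2, 0, -20.5], [4, 0.2, -20.5], [6, 0.3, -20.5], [8, 0.5, -20.5], [10, 0.7, -20.5]], turn=[[0, -0.007, 0], [0, -0.007, 0], [0, -0.007, 0], [0, -0.007, 0], [0, -0.007, 0], [0, -0.007, 0], [0, -0.007, 0], [0, -0.007, 0]])

```text
time_s: 6.12
position: [0.4977, 0.0136, 0.0184]
tcp_rot: [[0.002, -0.084, 0.996], [-0.001, 0.996, 0.084], [-1.0, -0.002, 0.002]]
force: [0.7, 0.3, -0.5]
opening: 0.004
```

```bash
python3 go.py -40 -45 16 0
```

```text
t 6.1167 at jig [-49.4 -44.2  18.4] jawang rel 0.08 F [ 0.66  0.31 -0.54] open 0.004
dp [ 9.4  0.  -2.4]
turn [ 0.0014  0.0023 -0.0014]
```

Emit:
send_rows(fingers=[0, 0, 0, 0, 0, 0], dp=[[1.2, 0.1, -1.5], [2.4, 0.2, -1.5], [3.6, 0.3, -1.5], [4.8, 0.4, -1.5], [6, 0.5, -1.5], [7, 0.6, -1.5]], turn=[[0, 0, 0], [0, 0, 0], [0, 0, 0], [0, 0, 0], [0, 0, 0], [0, 0, 0]])

```text
time_s: 6.62
position: [0.5048, 0.0142, 0.0169]
tcp_rot: [[0.002, -0.084, 0.996], [-0.001, 0.996, 0.084], [-1.0, -0.002, 0.002]]
force: [0.2, -0.1, -0.4]
opening: 0.005
```

```bash
python3 go.py -40 -45 16 0
```

```text
t 6.6167 at jig [-42.3 -44.2  16.9] jawang rel 0.08 F [ 0.23 -0.13 -0.43] open 0.005
dp [ 2.3 -0.6 -0.9]
turn [ 0.0014  0.0022 -0.0014]
```

Emit:
send_rows(fingers=[0, 0, 0, 0], dp=[[1.2, 0.1, -0.5], [2.4, 0.2, -0.5], [3.6, 0.3, -0.5], [4.8, 0.4, -0.5]], turn=[[0, 0, 0], [0, 0, 0], [0, 0, 0], [0, 0, 0]])

```text
time_s: 6.95
position: [0.5061, 0.0149, 0.0161]
tcp_rot: [[-0.005, -0.085, 0.996], [-0.001, 0.996, 0.085], [-1.0, -0.0, -0.005]]
force: [-5.7, -1.0, 4.5]
opening: 0.006
```

```bash
python3 go.py -40 -45 16 0;  python3 - <<'E'
from h import *
from rig import bot
for n,b in (("side",(300,150,370,255,5)),):
    c=bot.capture(n); pickle.dump(c,open(n+"6.pkl","wb")); crop(c,*b,n+"6.png")
E
```

```text
t 6.95 at jig [-41.  -43.7  16.1] jawang rel 0.12 F [-5.66 -1.02  4.53] open 0.006
dp [ 1.1 -1.2 -0.1]
turn [ 0.0007 -0.0054 -0.0021]
```

View pics/side6.png

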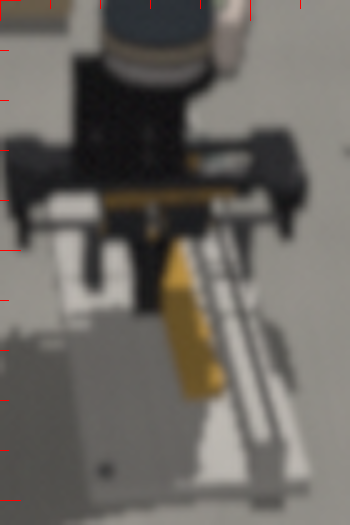

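Emit:
send_rows(fingers=[0, 0, 0, 0, 0], dp=[[1.5, 0.1, 0.2], [2.5, 0.2, 0.2], [3.5, 0.3, 0.2], [4.5, 0.4, 0.2], [5.5, 0.5, 0.2]], turn=[[0, 0, 0], [0, 0, 0], [0, 0, 0], [0, 0, 0], [0, 0, 0]])

```text
time_s: 7.42
position: [0.5113, 0.0158, 0.0162]
tcp_rot: [[-0.006, -0.085, 0.996], [-0.0, 0.996, 0.085], [-1.0, 0.0, -0.006]]
force: [-3.7, 0.7, 0.2]
opening: 0.008
```

```bash
python3 go.py -32 -45 16 0
```

```text
t 7.4167 at jig [-35.8 -43.2  16.2] jawang rel 0.11 F [-3.66  0.66  0.22] open 0.008
dp [ 3.9 -1.5 -0.2]
turn [ 0.0001 -0.0063 -0.0019]
```

Emit:
send_rows(fingers=[0, 0, 0], dp=[[1, 0.1, 0], [2, 0.1, 0], [3, 0.2, 0]], turn=[[0, 0, 0], [0, 0, 0], [0, 0, 0]])

```text
time_s: 7.67
position: [0.5132, 0.0161, 0.0162]
tcp_rot: [[-0.009, -0.085, 0.996], [0.0, 0.996, 0.085], [-1.0, 0.001, -0.009]]
force: [-6.9, -1.3, 3.1]
opening: 0.007
```

```bash
python3 go.py -32 -45 16 0
```

```text
t 7.6667 at jig [-33.7 -43.1  16.2] jawang rel 0.12 F [-6.95 -1.32  3.12] open 0.007
dp [ 1.9 -1.8 -0.2]
turn [-0.0002 -0.0087 -0.002 ]
```

Emit:
send_rows(fingers=[0, 0, 0], dp=[[0.8, 0, 0], [1.5, 0.1, 0], [2, 0.2, 0]], turn=[[0, 0, 0], [0, 0, 0], [0, 0, 0]])

```text
time_s: 7.92
position: [0.5132, 0.0161, 0.0161]
tcp_rot: [[-0.013, -0.086, 0.996], [0.0, 0.996, 0.086], [-1.0, 0.001, -0.013]]
force: [-8.1, -5.0, 5.5]
opening: 0.006
```

```bash
python3 go.py -32 -45 16 0;  python3 - <<'E'
from h import *
from rig import bot
for n,b in (("side",(310,170,370,255,6)),):
    c=bot.capture(n); pickle.dump(c,open(n+"7.pkl","wb")); crop(c,*b,n+"7.png")
E
```

```text
t 7.9167 at jig [-33.8 -43.   16.1] jawang rel 0.16 F [-8.1  -5.04  5.48] open 0.006
dp [ 1.9 -1.8 -0.1]
turn [-0.0001 -0.0133 -0.0028]
```

View pics/side7.png

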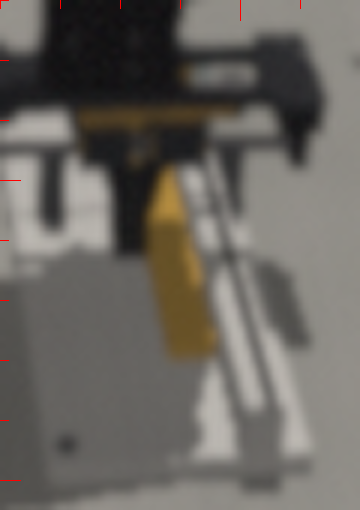

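Emit:
send_rows(fingers=[0, 0, 0, 0, 0, 0, 0, 0, 0], dp=[[-8, -0.6, 0], [-18, -1.5, 0], [-18, -1.5, 35], [-18, -1.5, 60], [-10, -40, 60], [0, -75, 60], [10, -105, 60], [31, -131, 60], [31, -131, 60]], turn=[[0, -0.013, 0], [0, -0.013, 0], [0, -0.013, 0], [0, -0.013, 0], [0, -0.013, 0], [0, -0.013, 0], [0, -0.013, 0], [0, -0.013, 0], [0, -0.013, 0]])

```text
time_s: 8.72
position: [0.5533, -0.1224, 0.0779]
tcp_rot: [[0.016, -0.081, 0.997], [-0.008, 0.997, 0.081], [-1.0, -0.009, 0.015]]
force: [0.9, 0.0, -0.5]
opening: 0.008
```

```bash
python3 go.py -14 -175 30 0;  python3 - <<'E'
from h import *
from rig import bot
for n,b in (("side",(310,170,370,255,7)),("top",(225,155,390,235,4))):
    c=bot.capture(n); pickle.dump(c,open(n+"8.pkl","wb")); crop(c,*b,n+"8.png")
E
```

```text
t 8.7167 at jig [  -5.3 -184.4   77.9] jawang rel -0.1 F [ 0.93  0.02 -0.53] open 0.008
dp [ -9.5   8.7 -47.9]
turn [0.0076 0.0162 0.0019]
```

View pics/side8.png

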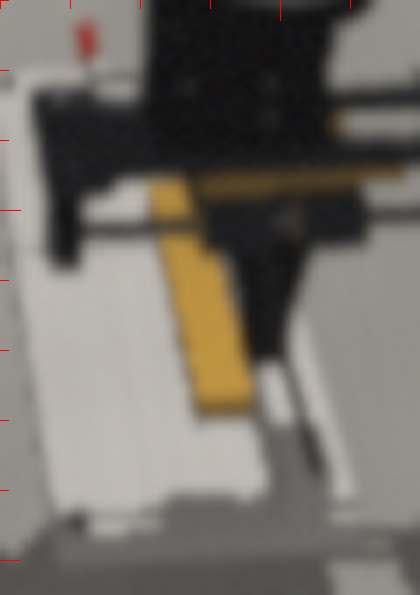

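View pics/top8.png

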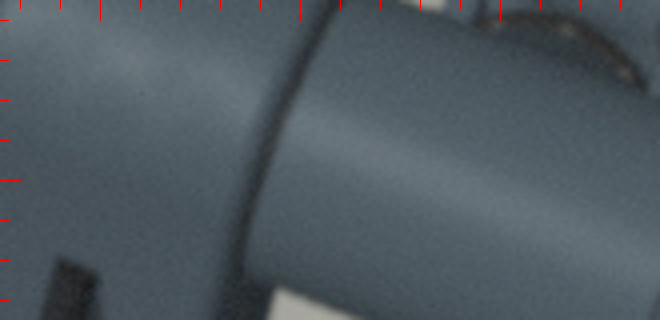

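```bash
python3 - <<'E'
from h import *
c=load("side8.pkl")
for x,y in ((153,185),(160,240),(175,310),(196,400),(252,398)):
    print(x,y,Ji(pix2w(c,310+x/7-.43,170+y/7-.43,z=.024)))
# hsv-based front edge
h=cv2.cvtColor(c["img"],cv2.COLOR_BGR2HSV).astype(int); m=(h[...,0]>15)&(h[...,0]<30)&(h[...,1]>110)
from scipy.ndimage import map_coordinates
sat=h[...,1].astype(float); P=[]
for v in range(199,226):
    row=sat[v,325:350]; i=np.argmax(np.diff(row)); 
    # subpixel crossing at half
    lo,hi=row[max(i-3,0)],row[min(i+4,24)]; t=(lo+hi)/2
    j=next(k for k in range(24) if row[k]<t<=row[k+1]); u=325+j+(t-row[j])/(row[j+1]-row[j])
    P.append(Ji(pix2w(c,u,v,z=.024))[:2])
P=np.array(P); a=np.polyfit(P[:,1],P[:,0],1); print(a,np.degrees(np.arctan(a[0])),P[[0,-1]])
E
```

```text
153 185 [-21.6  35.4  24. ]
160 240 [-24.5 -14.3  24. ]
175 310 [-25.  -73.5  24. ]
196 400 [ -25.  -143.5   24. ]
252 398 [-1.000e-01 -1.439e+02  2.400e+01]
[-2.41685040e-03 -2.53116977e+01] -0.1384750582978926 [[ -24.9   16.2]
 [ -25.  -134.6]]
```

Emit:
send_rows(fingers=[0, 0, 0, 0, 0, 0], dp=[[-9, 8, 0], [-9, 9, -20], [-9, 9, -45], [-9, 9, -62], [-9, 9, -62], [-9, 9, -62]], turn=[[0.007, 0.016, 0.002], [0.007, 0.016, 0.002], [0.007, 0.016, 0.002], [0.007, 0.016, 0.002], [0.007, 0.016, 0.002], [0.007, 0.016, 0.002]])

```text
time_s: 9.32
position: [0.5373, -0.1061, 0.0143]
tcp_rot: [[-0.012, -0.087, 0.996], [0.006, 0.996, 0.087], [-1.0, 0.007, -0.012]]
force: [-0.1, -0.8, 0.1]
opening: 0.006
```

```bash
python3 go.py -13 -158 16 0
```

```text
t 9.3167 at jig [ -20.  -166.8   14.3] jawang rel 0.23 F [-0.09 -0.77  0.07] open 0.006
dp [6.2 9.4 1.7]
turn [-0.0061 -0.0124 -0.004 ]
```

Emit:
send_rows(fingers=[0, 0, 0, 0], dp=[[3, 2, 2], [6, 5, 2], [6, 7, 2], [6, 7, 2]], turn=[[-0.006, -0.012, -0.004], [-0.006, -0.012, -0.004], [-0.006, -0.012, -0.004], [-0.006, -0.012, -0.004]])

```text
time_s: 9.65
position: [0.5434, -0.0982, 0.0167]
tcp_rot: [[0.0, -0.084, 0.996], [0.0, 0.996, 0.084], [-1.0, 0.0, 0.0]]
force: [-0.3, 1.1, 0.5]
opening: 0.006
```

```bash
python3 go.py -13 -158 16 0
```

```text
t 9.65 at jig [ -13.1 -159.5   16.7] jawang rel 0.06 F [-0.32  1.13  0.48] open 0.006
dp [ 0.   1.5 -0.7]
turn [-0.      0.0001 -0.0011]
```

Emit:
send_rows(fingers=[0, 0, 0, 0, 0, 0, 0, 0, 0, 0], dp=[[-0.2, 2, 0], [-0.3, 4, 0], [-0.5, 6, 0], [-0.7, 8, 0], [-0.8, 10, 0], [-1, 12, 0], [-1.2, 14, 0], [-1.3, 16, 0], [-1.5, 18, 0], [-1.7, 20, 0]], turn=[[0, 0, 0], [0, 0, 0], [0, 0, 0], [0, 0, 0], [0, 0, 0], [0, 0, 0], [0, 0, 0], [0, 0, 0], [0, 0, 0], [0, 0, 0]])

```text
time_s: 10.48
position: [0.5419, -0.0793, 0.0169]
tcp_rot: [[0.001, -0.084, 0.996], [-0.001, 0.996, 0.084], [-1.0, -0.001, 0.0]]
force: [-1.7, -5.0, 0.6]
opening: 0.002
```

```bash
python3 go.py -13 -120 16 0
```

```text
t 10.4833 at jig [ -13.1 -140.5   16.9] jawang rel 0.08 F [-1.66 -4.96  0.61] open 0.002
dp [-1.6 20.4 -0.9]
turn [ 0.0015  0.0006 -0.0015]
```

Emit:
send_rows(fingers=[0, 0, 0, 0, 0, 0, 0, 0, 0, 0], dp=[[-0.1, 2, 0], [-0.2, 4, 0], [-0.4, 6, 0], [-0.6, 8, 0], [-0.8, 10, 0], [-0.9, 12, 0], [-1.1, 14, 0], [-1.2, 16, 0], [-1.3, 17, 0], [-1.4, 18, 0]], turn=[[0, 0, 0], [0, 0, 0], [0, 0, 0], [0, 0, 0], [0, 0, 0], [0, 0, 0], [0, 0, 0], [0, 0, 0], [0, 0, 0], [0, 0, 0]])

```text
time_s: 11.32
position: [0.5404, -0.0612, 0.0168]
tcp_rot: [[0.0, -0.085, 0.996], [-0.002, 0.996, 0.085], [-1.0, -0.002, 0.0]]
force: [-1.5, -5.1, 0.6]
opening: 0.002
```

```bash
python3 go.py -13 -120 16 0;  python3 - <<'E'
from h import *
from rig import bot
for n,b in (("side",(310,150,370,235,7)),("top",(225,155,390,235,4))):
    c=bot.capture(n); pickle.dump(c,open(n+"9.pkl","wb")); crop(c,*b,n+"9.png")
E
```

```text
t 11.3167 at jig [ -13.1 -122.3   16.8] jawang rel 0.11 F [-1.47 -5.12  0.55] open 0.002
dp [-0.1  2.3 -0.8]
turn [ 0.0016  0.0002 -0.0019]
```

View pics/side9.png

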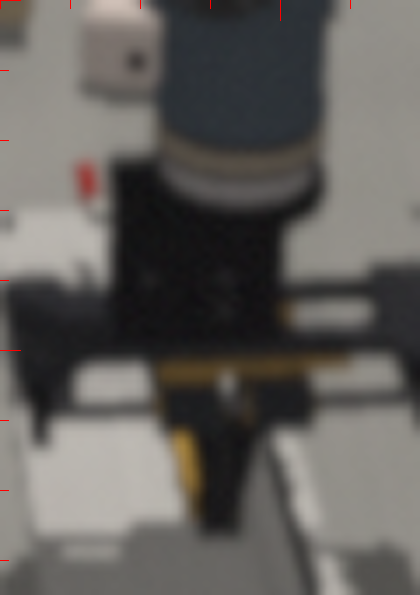

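View pics/top9.png

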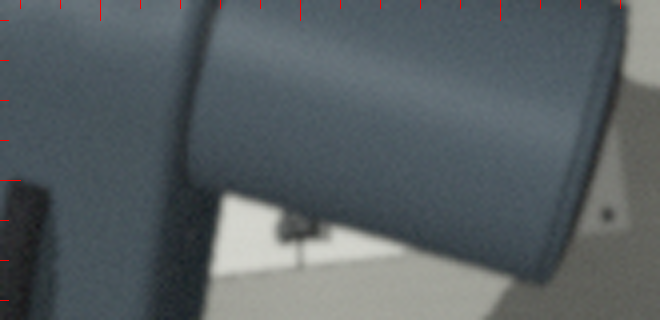

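Emit:
send_rows(fingers=[0, 0, 0, 0, 0], dp=[[-0.1, 1, 0], [-0.1, 2, 0], [-0.2, 3, 0], [-0.3, 4, 0], [-0.3, 4.5, 0]], turn=[[0, 0, 0], [0, 0, 0], [0, 0, 0], [0, 0, 0], [0, 0, 0]])

```text
time_s: 11.83
position: [0.54, -0.0565, 0.0169]
tcp_rot: [[0.0, -0.085, 0.996], [-0.001, 0.996, 0.085], [-1.0, -0.001, 0.0]]
force: [-0.7, -5.4, 0.3]
opening: 0.005
```

```bash
python3 go.py -13 -120 16 0
```

```text
t 11.8333 at jig [ -13.1 -117.6   16.9] jawang rel 0.11 F [-0.68 -5.39  0.35] open 0.005
dp [ 0.3 -2.3 -0.9]
turn [ 0.0014  0.0001 -0.0019]
```

Emit:
send_rows(fingers=[0, 0, 0, 0], dp=[[0, 0.4, 0], [-0.1, 0.8, 0], [-0.1, 1.2, 0], [-0.1, 1.6, 0]], turn=[[0, 0, 0], [0, 0, 0], [0, 0, 0], [0, 0, 0]])

```text
time_s: 12.17
position: [0.5398, -0.055, 0.0169]
tcp_rot: [[0.0, -0.085, 0.996], [-0.002, 0.996, 0.085], [-1.0, -0.002, -0.0]]
force: [-2.1, -3.8, 0.5]
opening: 0.001
```

Emit:
send_rows(fingers=[0, 0, 0, 0], dp=[[0, 0.4, 0], [-0.1, 0.8, 0], [-0.1, 1.2, 0], [-0.1, 1.6, 0]], turn=[[0, 0, 0], [0, 0, 0], [0, 0, 0], [0, 0, 0]])

```text
time_s: 12.5
position: [0.5397, -0.0535, 0.0169]
tcp_rot: [[-0.0, -0.085, 0.996], [-0.002, 0.996, 0.085], [-1.0, -0.002, -0.0]]
force: [-2.0, -5.1, 1.4]
opening: 0.003
```

Emit:
send_rows(fingers=[0, 0, 0, 0], dp=[[0, 0.4, 0], [-0.1, 0.8, 0], [-0.1, 1.2, 0], [-0.1, 1.6, 0]], turn=[[0, 0, 0], [0, 0, 0], [0, 0, 0], [0, 0, 0]])

```text
time_s: 12.83
position: [0.5396, -0.0518, 0.0169]
tcp_rot: [[-0.0, -0.085, 0.996], [-0.002, 0.996, 0.085], [-1.0, -0.002, -0.0]]
force: [-1.3, -4.7, -0.2]
opening: 0.008
```

Emit:
send_rows(fingers=[0, 0, 0, 0], dp=[[0, 0.4, 0], [-0.1, 0.8, 0], [-0.1, 1.2, 0], [-0.1, 1.6, 0]], turn=[[0, 0, 0], [0, 0, 0], [0, 0, 0], [0, 0, 0]])

```text
time_s: 13.17
position: [0.5394, -0.0502, 0.0169]
tcp_rot: [[-0.0, -0.085, 0.996], [-0.002, 0.996, 0.085], [-1.0, -0.002, -0.0]]
force: [-1.4, -4.8, 1.1]
opening: 0.002
```

Emit:
send_rows(fingers=[0, 0, 0, 0], dp=[[0, 0.4, 0], [-0.1, 0.8, 0], [-0.1, 1.2, 0], [-0.1, 1.6, 0]], turn=[[0, 0, 0], [0, 0, 0], [0, 0, 0], [0, 0, 0]])

```text
time_s: 13.5
position: [0.5393, -0.0486, 0.0169]
tcp_rot: [[-0.0, -0.085, 0.996], [-0.002, 0.996, 0.085], [-1.0, -0.002, -0.001]]
force: [-1.1, -5.4, 1.4]
opening: 0.006
```

Emit:
send_rows(fingers=[0, 0, 0, 0], dp=[[0, 0.4, 0], [-0.1, 0.8, 0], [-0.1, 1.2, 0], [-0.1, 1.6, 0]], turn=[[0, 0, 0], [0, 0, 0], [0, 0, 0], [0, 0, 0]])

```text
time_s: 13.83
position: [0.5393, -0.0481, 0.0169]
tcp_rot: [[-0.0, -0.087, 0.996], [-0.004, 0.996, 0.087], [-1.0, -0.004, -0.0]]
force: [-2.9, -10.2, 0.4]
opening: 0.001
```

```bash
python3 go.py -13 -108 16 0;  python3 - <<'E'
from h import *
from rig import bot
for n,b in (("side",(310,150,370,235,7)),):
    for i in range(4): c=bot.capture(n); print(np.round(bot.read_state()["force"],2))
E
```

```text
t 13.8333 at jig [ -13.1 -109.2   16.9] jawang rel 0.2 F [ -2.86 -10.19   0.41] open 0.001
dp [-0.   1.2 -0.9]
turn [ 0.0036 -0.0002 -0.0036]
[-2.   -8.56 -0.05]
[-1.15 -9.35  0.71]
[-2.24 -9.1  -0.02]
[-3.05 -9.29  0.  ]
```

Emit:
send_rows(fingers=[0, 0, 0, 0], dp=[[0, 1.1, 0], [0, 1.2, 0], [-0.1, 1.3, 0], [-0.1, 1.3, 0]], turn=[[0, 0, 0], [0, 0, 0], [0, 0, 0], [0, 0, 0]])

```text
time_s: 14.37
position: [0.5393, -0.0481, 0.0169]
tcp_rot: [[-0.0, -0.087, 0.996], [-0.005, 0.996, 0.087], [-1.0, -0.005, -0.001]]
force: [-1.9, -9.8, -0.2]
opening: 0.003
```

Emit:
send_rows(fingers=[0, 0, 0, 0, 0, 0, 0, 0], dp=[[0, -1, 0], [0.2, -4, 0], [0.8, -10, 0], [1.3, -16, 0], [1.3, -16, 30], [0, -16, 70], [-30, -16, 110], [-70, -16, 130]], turn=[[0, 0, 0], [0, 0, 0], [0.003, 0, -0.003], [0.005, 0, -0.003], [0.005, 0, -0.003], [0.005, 0, -0.003], [0.005, 0, -0.003], [0.005, 0, -0.003]])

```text
time_s: 15.03
position: [0.4831, -0.0659, 0.1446]
tcp_rot: [[0.01, -0.084, 0.996], [-0.003, 0.996, 0.084], [-1.0, -0.004, 0.01]]
force: [-0.2, 0.1, 0.6]
opening: 0.006
```

Emit:
send_rows(fingers=[0.3, 0.3, 0.3, 0.3, 0.3, 0.3], dp=[[-40, 0, 0], [-60, 20, 0], [-60, 60, 0], [-60, 100, 0], [-60, 140, 0], [-60, 180, 0]], turn=[[0, 0, 0], [0, 0, 0], [0, 0, 0], [0, 0, 0], [0, 0, 0], [0, 0, 0]])

```text
time_s: 15.53
position: [0.423, 0.1155, 0.1449]
tcp_rot: [[0.01, -0.082, 0.997], [-0.002, 0.997, 0.082], [-1.0, -0.003, 0.01]]
force: [0.1, -0.2, 0.5]
opening: 0.281
```

```bash
python3 go.py -47 123 100 0;  python3 - <<'E'
from h import *
from rig import bot
for n,b in (("side",(310,150,370,235,7)),("top",(225,155,390,235,4))):
    c=bot.capture(n); pickle.dump(c,open(n+"10.pkl","wb")); crop(c,*b,n+"10.png")
E
```

```text
t 15.5333 at jig [-115.4   63.5  144.9] jawang rel -0.03 F [ 0.06 -0.18  0.45] open 0.281
dp [ 63.3  64.9 -44.9]
turn [0.0023 0.0104 0.0006]
```

View pics/side10.png

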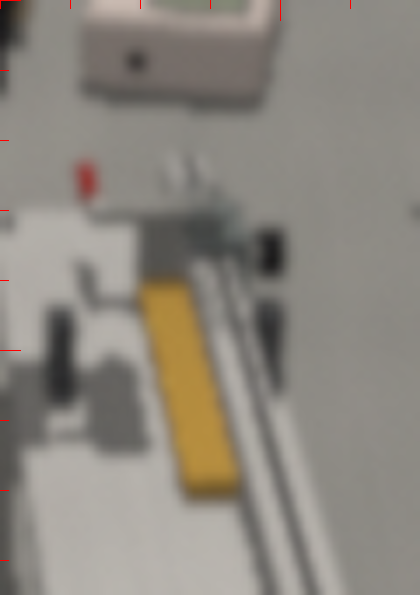

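View pics/top10.png

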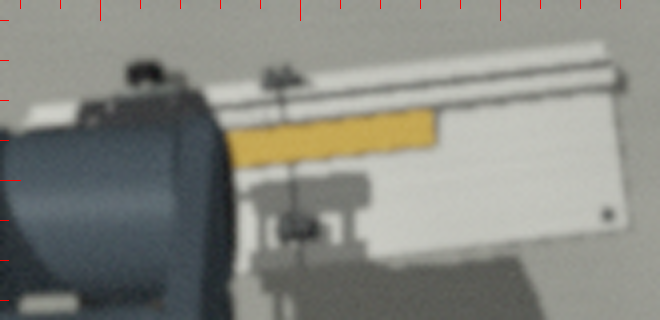

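```bash
cat > flush.py <<'E'
import sys
from h import *
def meas(c,v0,v1,u0=325,u1=350):
    sat=cv2.cvtColor(c["img"],cv2.COLOR_BGR2HSV)[...,1].astype(float); F=[];B=[]
    for v in range(v0,v1):
        row=sat[v,u0:u1]; t=(row.min()+row.max())/2; n=len(row)
        k=[k for k in range(n-1) if row[k]<t<=row[k+1]]; l=[k for k in range(n-1) if row[k]>=t>row[k+1]]
        if k: j=k[0];F.append(Ji(pix2w(c,u0+j+(t-row[j])/(row[j+1]-row[j]),v,z=.024))[:2])
        if l: j=l[-1];B.append(Ji(pix2w(c,u0+j+(t-row[j])/(row[j+1]-row[j]),v,z=.024))[:2])
    for n,P in (("front",F),("back",B)):
        P=np.array(P);a=np.polyfit(P[:,1],P[:,0],1); print(n,"deg",np.degrees(np.arctan(a[0])).round(2),"x at y=0",a[1].round(2),P[[0,-1]].tolist(),np.std(P[:,0]-np.polyval(a,P[:,1])).round(2))
E
python3 - <<'E'
from flush import *
c=load("side10.pkl"); meas(c,195,216)
sat=cv2.cvtColor(c["img"],cv2.COLOR_BGR2HSV)[...,1].astype(float)
# ends along bar centreline in side image
from scipy.ndimage import map_coordinates
ys=np.arange(-125,100,.5)
px=np.array([w2pix(c,J((-12.5,y,24),np.load("jig.npy"))) for y in ys]); v=map_coordinates(sat,[px[:,1],px[:,0]],order=1)
t=(v.max()+v.min())/2; i=np.where(v>t)[0]; print("ends",ys[i[0]],ys[i[-1]])
T=load("top10.pkl")
# rod
h=cv2.cvtColor(c["img"],cv2.COLOR_BGR2HSV).astype(int); m=((h[...,0]<8)|(h[...,0]>172))&(h[...,1]>110);m[:165]=0;m[185:]=0;m[:,:310]=0;m[:,335:]=0
vv,uu=np.nonzero(m); print("rod px",uu.mean(),vv.mean(),"at z63",Ji(pix2w(c,uu.mean(),vv.mean(),z=.061)))
E
```

```text
front deg -0.29 x at y=0 -25.33 [[-26.0, 42.2], [-24.9, -80.0]] 0.22
back deg -0.03 x at y=0 1.61 [[1.6, 40.2], [1.8, -82.1]] 0.12
ends -111.0 80.5
rod px 321.8 175.4 at z63 [-47.3 117.3  61. ]
```

```bash
python3 - <<'E'
from flush import *
T=load("top10.pkl");c=T
sat=cv2.cvtColor(c["img"],cv2.COLOR_BGR2HSV)[...,1].astype(float)
from scipy.ndimage import map_coordinates
p=np.load("jig.npy")
xs=np.arange(-40,15,.25)
F=[];B=[]
for y in np.arange(-95,15,5.):
    px=np.array([w2pix(c,J((x,y,24),p)) for x in xs]); v=map_coordinates(sat,[px[:,1],px[:,0]],order=1); t=(v.max()+v.min())/2; i=np.where(v>t)[0]; F.append((y,xs[i[0]]));B.append((y,xs[i[-1]]))
for P in (F,B):
    P=np.array(P);a=np.polyfit(P[:,0],P[:,1],1);print(np.degrees(np.arctan(a[0])),a[1],P[::4,1])
# fence top front edge slope, same image: bright->dark
g=cv2.cvtColor(c["img"],cv2.COLOR_BGR2GRAY).astype(float);G=[]
for y in np.r_[np.arange(-215,-115,5.),np.arange(-90,0,5.)]:
    xx=np.arange(-12,12,.25);px=np.array([w2pix(c,J((x,y,42),p)) for x in xx]); v=map_coordinates(g,[px[:,1],px[:,0]],order=3); G.append((y,xx[np.argmax(np.gradient(v))]))
G=np.array(G);a=np.polyfit(G[:,0],G[:,1],1);print("fence",np.degrees(np.arctan(a[0])),a[1],G[::4,1])
E
```

```text
-0.21190606700985395 -26.71400338791644 [-26.5  -26.25 -26.   -26.   -26.5  -26.75]
-0.12455584620725321 -0.9673913043478262 [-0.75 -0.75 -1.   -1.25 -1.25 -0.75]
fence 0.0027502047179641356 -1.2775831437892613 [-1.5  -1.25 -1.25 -1.75 -1.   -0.5  -0.75 -1.25 -1.25 -1.75]
```

Emit:
send_rows(fingers=[0.35, 0.35, 0.35, 0.35, 0.35, 0.35, 0.35], dp=[[25, 25, 0], [50, 50, 0], [63.3, 63, -10], [63.3, 63, -35], [63.3, 63, -55], [63.3, 63, -55], [63.3, 63, -55]], turn=[[0.002, 0.01, 0], [0.002, 0.01, 0], [0.002, 0.01, 0], [0.002, 0.01, 0], [0.002, 0.01, 0], [0.002, 0.01, 0], [0.002, 0.01, 0]])

```text
time_s: 16.22
position: [0.4848, 0.1813, 0.089]
tcp_rot: [[-0.003, -0.091, 0.996], [0.001, 0.996, 0.091], [-1.0, 0.001, -0.003]]
force: [0.1, 0.1, -0.1]
opening: 0.347
```

```bash
python3 go.py -47 121 44 0;  python3 - <<'E'
from h import *
from rig import bot
for n,b in (("side",(300,130,360,215,7)),):
    c=bot.capture(n); pickle.dump(c,open(n+"11.pkl","wb")); crop(c,*b,n+"11.png")
E
```

```text
t 16.2167 at jig [-48.4 123.9  89. ] jawang rel 0.47 F [ 0.08  0.11 -0.11] open 0.347
dp [  1.6  -2.8 -45. ]
turn [-0.0007 -0.0029 -0.0081]
```

View pics/side11.png

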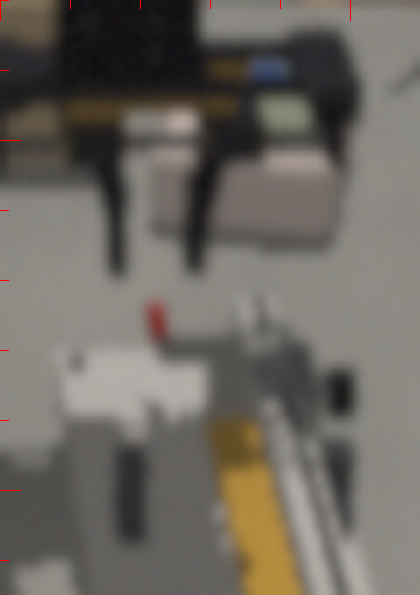

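Emit:
send_rows(fingers=[0.35, 0.35, 0.35, 0.35, 0.35], dp=[[1.6, -2.8, -15], [1.6, -2.8, -30], [1.6, -2.8, -43], [1.6, -2.8, -45], [1.6, -2.8, -45]], turn=[[0, -0.003, -0.008], [0, -0.003, -0.008], [0, -0.003, -0.008], [0, -0.003, -0.008], [0, -0.003, -0.008]])

```text
time_s: 16.68
position: [0.4876, 0.1782, 0.0456]
tcp_rot: [[0.003, -0.082, 0.997], [0.001, 0.997, 0.082], [-1.0, 0.001, 0.003]]
force: [0.2, 0.0, 0.2]
opening: 0.348
```

```bash
python3 go.py -47 121 44 0
```

```text
t 16.6833 at jig [-45.8 120.6  45.6] jawang rel -0.04 F [0.23 0.02 0.21] open 0.348
dp [-1.2  0.3 -1.6]
turn [-0.0011  0.0031  0.0007]
```

Now close on the rod, slowly enough to watch the forces.

Emit:
send_rows(fingers=[0.2, 0.15, 0.12, 0.08, 0.05], dp=[[-1.2, 0, 0], [-1.2, 0, 0], [-1.2, 0, 0], [-1.2, 0, 0], [-1.2, 0, 0]], turn=[[0, 0, 0], [0, 0, 0], [0, 0, 0], [0, 0, 0], [0, 0, 0]])

```text
time_s: 17.1
position: [0.4867, 0.1783, 0.0462]
tcp_rot: [[0.004, -0.082, 0.997], [0.001, 0.997, 0.082], [-1.0, 0.001, 0.004]]
force: [-0.6, -0.9, 3.9]
opening: 0.1
```

```bash
python3 - <<'E'
import numpy as np
a=np.load("jig.npy")[2]
pts=[]
for th in (0,.1,.2,.35,.5,.65,.8,.95,1.1,1.25,1.4,1.5,1.6):
    dx=-55*np.cos(th)+55; dz=55*np.sin(th); print(th,np.round([dx*np.cos(a),dx*np.sin(a),dz],1))
E
python3 go.py -47 121 44 0
```

```text
0 [0. 0. 0.]
0.1 [0.3 0.  5.5]
0.2 [ 1.1  0.1 10.9]
0.35 [ 3.3  0.3 18.9]
0.5 [ 6.7  0.6 26.4]
0.65 [11.2  0.9 33.3]
0.8 [16.6  1.4 39.5]
0.95 [22.9  1.9 44.7]
1.1 [29.9  2.5 49. ]
1.25 [37.5  3.1 52.2]
1.4 [45.5  3.8 54.2]
1.5 [50.9  4.2 54.9]
1.6 [56.4  4.7 55. ]
t 17.1 at jig [-46.7 120.8  46.2] jawang rel -0.04 F [-0.61 -0.92  3.9 ] open 0.1
dp [-0.3  0.2 -2.2]
turn [-0.0013  0.0041  0.0006]
```

Emit:
send_rows(fingers=[0.05, 0.05, 0.05, 0.05, 0.05, 0.05], dp=[[0, 0, 2], [0.2, 0, 4], [0.4, 0, 7], [1, 0.1, 11], [2.2, 0.2, 15], [3.3, 0.3, 19]], turn=[[0, 0, 0], [0, 0, 0], [0, 0, 0], [0, 0, 0], [0, 0, 0], [0, 0, 0]])

```text
time_s: 17.6
position: [0.4896, 0.1784, 0.0653]
tcp_rot: [[0.003, -0.082, 0.997], [0.001, 0.997, 0.082], [-1.0, 0.001, 0.003]]
force: [0.9, -0.8, -6.2]
opening: 0.103
```

```bash
python3 go.py -47 121 44 0;  python3 - <<'E'
from h import *
from rig import bot
for n,b in (("side",(300,130,360,215,7)),):
    c=bot.capture(n); pickle.dump(c,open(n+"12.pkl","wb")); crop(c,*b,n+"12.png")
E
```

```text
t 17.6 at jig [-43.9 120.7  65.3] jawang rel -0.04 F [ 0.92 -0.75 -6.24] open 0.103
dp [ -3.2   0.  -21.3]
turn [-0.001   0.0027  0.0007]
```

View pics/side12.png

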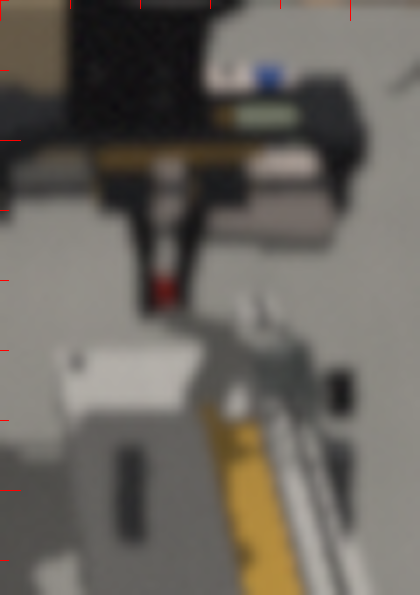

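Emit:
send_rows(fingers=[0.05, 0.05, 0.05, 0.05, 0.05, 0.05, 0.05, 0.05, 0.05, 0.05], dp=[[3.4, 0.3, 7.5], [7.9, 0.6, 14.4], [13.3, 1.1, 20.6], [19.6, 1.6, 25.8], [26.6, 2.2, 30.1], [34.2, 2.8, 33.3], [42.2, 3.5, 35.3], [47.6, 3.9, 36], [52, 4.3, 36], [52, 4.3, 36]], turn=[[0, 0, 0], [0, 0, 0], [0, 0, 0], [0, 0, 0], [0, 0, 0], [0, 0, 0], [0, 0, 0], [0, 0, 0], [0, 0, 0], [0, 0, 0]])

```text
time_s: 18.48
position: [0.5419, 0.183, 0.1038]
tcp_rot: [[0.003, -0.083, 0.997], [0.001, 0.997, 0.083], [-1.0, 0.001, 0.003]]
force: [-3.4, -0.1, 7.7]
opening: 0.1
```

```bash
python3 go.py -47 121 44 0;  python3 - <<'E'
from h import *
from rig import bot
for n,b in (("side",(300,110,370,215,6)),):
    c=bot.capture(n); pickle.dump(c,open(n+"13.pkl","wb")); crop(c,*b,n+"13.png")
E
```

```text
t 18.4833 at jig [  8.7 120.9 103.8] jawang rel -0.02 F [-3.41 -0.07  7.69] open 0.1
dp [-55.5  -4.5 -59.8]
turn [-0.0011  0.0032  0.0003]
```

View pics/side13.png

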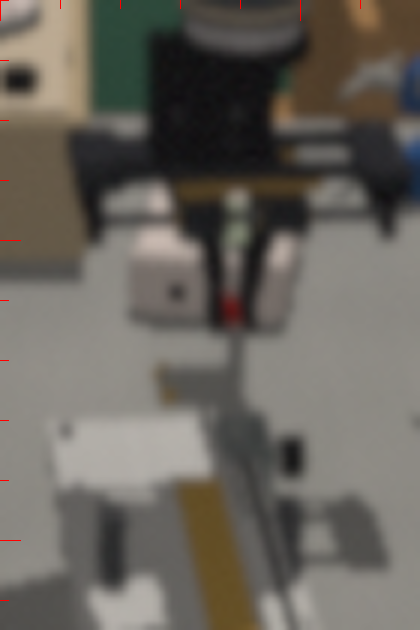

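Emit:
send_rows(fingers=[0.15, 0.25, 0.35, 0.35, 0.35, 0.35, 0.35, 0.35, 0.35, 0.35], dp=[[0, 0, 0], [0, 0, 0], [0, 0, 0], [0, 0, 0], [0, 0, 12], [0, 0, 40], [0, 0, 80], [0, 10, 115], [-30, 40, 120], [-60, 70, 120]], turn=[[0, 0, 0], [0, 0, 0], [0, 0, 0], [0, 0, 0], [0, 0, 0], [0, 0, 0], [0, 0, 0], [0, 0, 0], [0, 0, 0], [0, 0, 0]])

```text
time_s: 19.37
position: [0.4871, 0.2524, 0.2275]
tcp_rot: [[0.014, -0.079, 0.997], [0.004, 0.997, 0.079], [-1.0, 0.003, 0.014]]
force: [-0.3, 1.7, -0.7]
opening: 0.353
```

Emit:
send_rows(fingers=[0.35, 0.35, 0.35, 0.35, 0.35, 0.35, 0.35, 0.35, 0.35, 0.35], dp=[[-25, 30, 0], [-50, 60, 0], [-75, 90, 0], [-100, 120, 0], [-120, 150, 0], [-140, 180, 0], [-160, 210, 0], [-180, 240, 0], [-200, 260, 0], [-200, 260, 0]], turn=[[0, 0, 0], [0, 0, 0], [0, 0, 0], [0, 0, 0], [0, 0, 0], [0, 0, 0], [0, 0, 0], [0, 0, 0], [0, 0, 0], [0, 0, 0]])

```text
time_s: 20.2
position: [0.2836, 0.5164, 0.2276]
tcp_rot: [[0.013, -0.084, 0.996], [0.007, 0.996, 0.084], [-1.0, 0.006, 0.014]]
force: [0.8, 0.1, -0.5]
opening: 0.352
```

```bash
python3 go.py -47 121 44 0;  python3 - <<'E'
from flush import *
from rig import bot
for n,b in (("side",(310,150,370,235,7)),("top",(225,155,390,235,4))):
    c=bot.capture(n); pickle.dump(c,open(n+"14.pkl","wb")); crop(c,*b,n+"14.png"); cv2.imwrite(f"pics/{n}14f.png",c["img"])
E
cat > chk.py <<'E'
from flush import *
from scipy.ndimage import map_coordinates
p=np.load("jig.npy")
def prof(f):
    S=load(f"side{f}.pkl");T=load(f"top{f}.pkl"); meas(S,195,216)
    for c,ym in ((S,100),(T,100)):
        sat=cv2.cvtColor(c["img"],cv2.COLOR_BGR2HSV)[...,1].astype(float); xs=np.arange(-40,15,.25)
        ys=np.arange(-130,100,.25);px=np.array([w2pix(c,J((-12.5,y,24),p)) for y in ys]); v=map_coordinates(sat,[px[:,1],px[:,0]],order=1)
        t=(v.max()+v.min())/2; i=np.where(v>t)[0]; print(f,"ends",ys[i[0]],ys[i[-1]])
    for lo,hi in ((-95,15),(-95,70)):
      F=[];B=[]
      for y in np.arange(lo,hi,5.):
        px=np.array([w2pix(T,J((x,y,24),p)) for x in xs]); v=map_coordinates(sat,[px[:,1],px[:,0]],order=1); t=(v.max()+v.min())/2; i=np.where(v>t)[0]; F.append((y,xs[i[0]]));B.append((y,xs[i[-1]]))
      for P in (F,B):
        P=np.array(P);a=np.polyfit(P[:,0],P[:,1],1);print(" top",np.degrees(np.arctan(a[0])).round(2),a[1].round(2))
prof(10);prof(14)
E
python3 chk.py
```

```text
t 20.2 at jig [-221.1  474.6  227.6] jawang rel 0.06 F [ 0.78  0.08 -0.52] open 0.352
dp [ 202.8 -337.9 -183.6]
turn [-0.0074  0.0131 -0.001 ]
front deg -0.29 x at y=0 -25.33 [[-26.0, 42.2], [-24.9, -80.0]] 0.22
back deg -0.03 x at y=0 1.61 [[1.6, 40.2], [1.8, -82.1]] 0.12
10 ends -111.25 80.75
10 ends -100.5 41.5
 top -0.21 -26.71
 top -0.12 -0.97
 top -3.61 -29.52
 top 2.34 1.01
front deg -0.35 x at y=0 -25.33 [[-26.0, 42.2], [-24.9, -80.0]] 0.23
back deg 0.01 x at y=0 1.62 [[1.5, 40.3], [1.8, -82.1]] 0.14
14 ends -111.25 73.75
14 ends -100.5 76.5
 top -0.21 -26.74
 top -0.1 -0.92
 top -0.26 -26.78
 top -0.06 -0.87
```

View pics/side14.png

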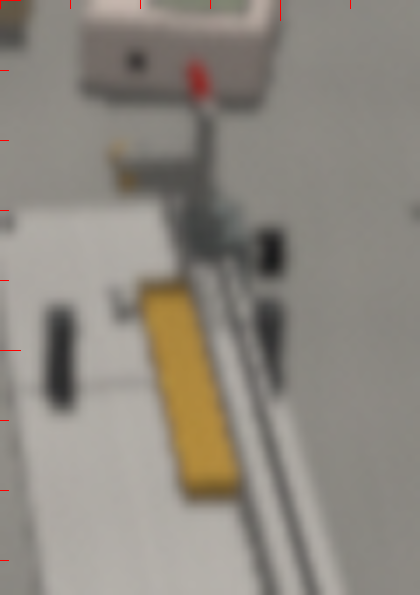

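View pics/top14f.png

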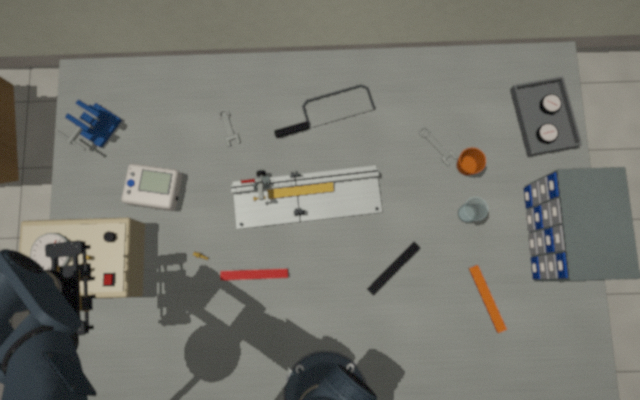

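View pics/top14.png

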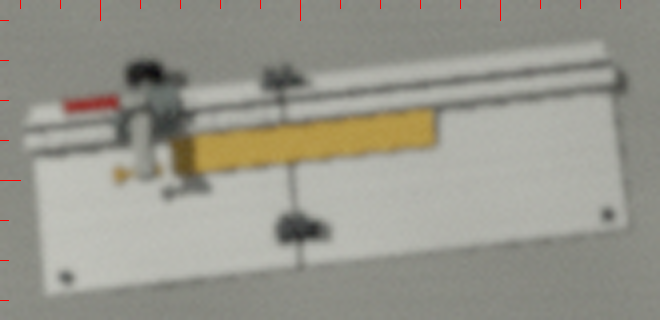

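Emit:
send_rows(fingers=[0.35, 0.35], dp=[[0, 0, 0], [0, 0, 0]], turn=[[0, 0, 0], [0, 0, 0]])

```text
time_s: 20.47
position: [0.2871, 0.5126, 0.2273]
tcp_rot: [[0.015, -0.08, 0.997], [0.004, 0.997, 0.08], [-1.0, 0.003, 0.015]]
force: [0.7, -0.1, 0.5]
opening: 0.349
```

```bash
python3 -c "
from rig import bot
print(bot.hand_in())"
```

```text
the job is handed in; nothing more can be done
None
```

The bar is set up against the stop and the job is handed in, at about 20.5 s of the 72 s allowed.

- **Stop down:** I flipped the leaf down with the closed fingers and pressed it to its rest. The rod's top ended at about 63 mm, which is fully down. On the first try the fingertip slipped off the rod (up to about 9 N), and I repeated the press from directly above.
- **Bar flush:** I pushed the bar against the fence from the front until it stopped moving, at about 8 N.
- **Bar to the stop:** I slid it from its tail in small steps. Sliding took about 5 N; it then stopped dead on the screw head with the wrist reading 9–10 N. That leaves an estimated 4–5 N on the head. The highest reading seen was about 10.6 N including friction, so the 12 N limit held.
- **Stop up:** I gripped the red rod, swung the leaf up to about upright, let go and moved the arm clear.

**Last checks:**
- **Bar position:** pictures before and after the flip-up show the bar's tail and long edges in the same place, to the resolution of the images.
- **Flushness:** edge fits put the bar's skew at 0 to -0.35° depending on the edge and camera. I took this as measurement blur and did not push the bar again.
- **Bar end:** its reading in the side view changed (80.75 mm to 73.75 mm). I put this down to the leaf's shadow falling on that end, since the tail had not moved.
- **Bystanders:** they look unmoved in the top view.

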